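# Make up a soldering kit and a forming kit at the goldsmith's bench

### The arm

A 6-joint arm with a two-finger parallel gripper is mounted at the origin on the work surface. World frame = base frame: x ahead of the robot, y to its left, z up, the work surface at z = 0. Lengths are in m, angles in rad, forces in N, time in s.
With the tool pointing down it reaches from about 0.35 to 0.85 m from the base axis. Payload 8.1 kg.
Tool frame: the origin (TCP) lies between the finger pads; the fingertips stand 8 mm ahead of it and the grasp point (between the pads) lies 11 mm behind it (robot.tip_reach is the y of the fingertips in the tool frame, in m); y points along the fingers, z is the direction in which the jaws open and shut, and the axes are right-handed (so a half turn about y gives the same grasp; the last joint's range is limited). The gripper opens to 93 mm and grips with 3 to 60 N. Pads are 15 mm wide; open, the fingers measure 128 mm over their backs; the gripper's body (75 mm by 188 mm) begins 65 mm behind the grasp point.
Start: joints at [-1.353, 0.13, 1.488, -0, 1.523, -0.085], TCP at [0.179, -0.573, 0.227] pointing down, gripper open.
Joint ranges: [-2.96, 2.96], [-0.89, 2.26], [0.02, 2.5], [-1.34, 4.48], [0, 2.73], [-2.66, 2.66]. Speed limits (rad/s): [2.39, 2.39, 2.79, 3.14, 3.14, 3.14].

### API

Orientations are given as a rotation vector (axis times angle).
In Python, from plant import robot gives the robot as it stands.
- The arm moves only by the tool carry_out, never from a script. Its argument "increments" is a list of rows, each an object with "linear": the shift along the tool's x, y, z in m, a list of three; "yaw": the turn about the tool's y in rad. A call has 1 to 5 rows; each row is the pose to reach, as a shift and turn from the pose measured when the call began, along the tool's axes at that moment; what a row does not reach only later rows make up. A row lasts 1/8 s, in which the tool goes at most 62.5 mm and 10.7 degrees, less where a joint would pass 70% of its speed; a pose out of reach is approached as far as the arm can. A call with a gripper value outside its range is refused whole. "gripper" is the opening, from 0 (shut) to 1 (fully open), set as the call begins (left out, the last holds). The fingers move at their own pace and stop on an object; "newtons" is the grip in N (left out, the last holds). Time passes only in rows, so rows that repeat a pose let the fingers close. It gives the time, the measured TCP pose, the force and the opening at its end, in the units of the state.
- robot.read_state(): the state, without advancing time (a new reading comes with each control period).
- robot.read_camera(name): name is "side" or "top" or "wrist"; returns the picture (400x640x3 uint8, blue, green, red); there is no depth.
- robot.camera_params(name): a dict with "fov_y" (degrees; the focal length in pixels is half the picture's height over the tangent of half this angle, whatever the lens; pixels are square), "cx", "cy" (the principal point, pixels), "R" (3x3) and "t" (3): a world point X has camera coordinates R X + t. Camera axes: x right, y down, z forward; pixel columns grow to the right and rows downward; lengths in m; the calibration is good to about 2 mm. A picture is of the moment at which its call begins: read the wrist's pose just before it. camera_params takes no time and is no camera call; for the wrist camera it gives the pose at the moment of the call.
- robot.close_job(): hands the job in, once; it reports no verdict.
The state is a dict: "t": time; "q": joint angles; "dq": joint speeds; "joint_torque": joint torques, N m; "tool_pos": TCP position; "orientation": TCP orientation; "force": force on the tool from outside, world axes, zero at the start; "wrist_torque": the same for the moment, N m; "opening": finger opening in m.
Only numpy, scipy, OpenCV 4.12 (cv2) and the standard library are available. Lean on these libraries where they do the work, as an engineer would, in place of code of your own. Each camera call takes 0.05 s, during which the arm holds its last target.

### The job

Make up the two kits: the soldering kit, the black charcoal block and the amber jar, goes into the red tray, and the forming kit, the steel doming block and the wooden bench pin, goes into the blue tray. Put one thing into each compartment (either one), flat on the tray's floor and the same way up as it stands now, and set it down gently, never dropped. Leave the white firebrick, the green jar and the bur stand where they stand.

Things in the scene. Friction and masses are not known exactly. Their poses are not given: they have to be found in the camera images.
- red_tray: Low red kit tray fixed to the bench, 110 (x) x 155 (y) mm, walls 5 mm thick and 12 mm high, floor 5 mm thick. A divider as high as the walls parts it into two compartments, each 100 (x) x 70 (y) mm inside, centred at y = +37.5 and -37.5 mm of the tray. Empty at first. Origin: centre of its underside. At the front of the bench, left or right. For the soldering kit.
- blue_tray: Low blue kit tray fixed to the bench, 110 (x) x 155 (y) mm, walls 5 mm thick and 12 mm high, floor 5 mm thick. A divider as high as the walls parts it into two compartments, each 100 (x) x 70 (y) mm inside, centred at y = +37.5 and -37.5 mm of the tray. Empty at first. Origin: centre of its underside. At the front of the bench, left or right. For the forming kit.
- charcoal: Black charcoal soldering block, 70 (x) x 42 (y) x 36 (z) mm, about 70 g. Origin: centre of its underside; z up. Loose, in the arc of stock beyond the trays.
- amber_jar: Amber glass flux jar with white screw cap: body 40 mm in diameter and 40 mm high, cap 37 mm in diameter on top, 55 mm high in all, about 120 g. Origin: centre of its underside; z up. Loose, in the arc of stock beyond the trays.
- doming_block: Bright steel doming block with round dark hollows in its top and two of its sides, 42 x 42 x 40 (z) mm, about 480 g. Origin: centre of its underside; z up. Loose, in the arc of stock beyond the trays.
- bench_pin: Pale wooden bench pin, a wedge 76 (x) x 42 (y) mm with flat parallel sides facing +y and -y; 38 mm high at its thick end (x = -38 mm), the top sloping straight down to 17 mm at the forked tip (x = +38 mm; 8 mm slot from x = +8 mm on). Grip across y at x = -10 mm, where it is solid and 30 mm high. About 60 g. Origin: centre of its underside; z up. Loose, in the arc of stock beyond the trays.
- firebrick: White firebrick with rows of small grey holes on top, 70 (x) x 42 (y) x 36 (z) mm. Stays in the stock. Origin: centre of its underside; z up. Loose, in the arc of stock beyond the trays.
- green_jar: Green glass jar with black cap, shaped like the amber jar (40 mm in diameter, 55 mm high). Stays in the stock. Origin: centre of its underside; z up. Loose, in the arc of stock beyond the trays.
- bur_stand: Round dark wooden bur stand, 52 mm in diameter and 28 mm high, with six thin metal burs standing in it, 58 mm high in all. Stays in the stock. The bench's other equipment is fixed, beyond x = 0.8 m or over 0.5 m to either side. Origin: centre of its underside; z up. Loose, in the arc of stock beyond the trays.
Not all that is in view belongs to the job. Leave any pink or purple look-alike of the bench_pin alone.

How it is judged:
By the outcome, as a careful person would: the job done as asked, in the order asked, and still so for the second after the job is handed in, with the robot touching nothing.
It also fails if it takes over 99 s, if anything falls off the work surface, if the arm or the gripper's body presses on something with over 40 N, if the wrist force passes 120 N, or if a joint passes its speed limit or range.

## Working session

There is one attempt and no reset: what is moved stays moved. The work goes in short steps, Python scripts to look and compute and a tool call to move; the robot and the scene stay as the last step left them, time stands still between calls to the robot, and variables do not carry over. Pictures are saved under pics/ and viewed, and the job is handed in when it is done.

Besides the shell and the picture viewer there is one more tool, called after "Emit:" as name(argument=value, ...) on one line, values as JSON. carry_out: Moves the arm, as the interface text tells. Its arguments: {"type":"object","properties":{"increments":{"type":"array","items":{"type":"object","properties":{"linear":{"type":"array","items":{"type":"number"}},"yaw":{"type":"number"}}}},"gripper":{"type":"number"},"newtons":{"type":"number"}},"required":["increments"]}

```bash
ls; mkdir -p pics; python3 - <<'E'
from plant import robot
import cv2
s=robot.read_state();print(s)
for n in ("top","side","wrist"):
    im=robot.read_camera(n);cv2.imwrite(f"pics/{n}0.png",im)
    p=robot.camera_params(n);print(n,p)
print(robot.tip_reach)
E
```

```text
pics
{'t': 0.0, 'q': array([-1.35341963e+00,  1.31151917e-01,  1.48927559e+00,  2.12832979e-05,
        1.52299571e+00, -8.54124804e-02]), 'dq': array([ 0.00209391,  0.00076553,  0.00058941, -0.00073387,  0.00277213,
        0.00164422]), 'joint_torque': array([-2.40945665e-04, -5.59843183e+01, -4.91760492e+01,  7.66004319e-02,
        3.53536033e-02, -1.43068119e-04]), 'tool_pos': array([ 0.17881219, -0.57215632,  0.22559499]), 'orientation': array([-0.31414156,  2.06033937, -2.05653305]), 'force': array([-0.36904336,  0.33403425,  0.40276572]), 'wrist_torque': array([-0.01431047,  0.03019775, -0.0421512 ]), 'opening': 0.09298759998214381}
top {'fov_y': 53.30423023554044, 'cx': 319.0988189784896, 'cy': 192.86869610839128, 'R': array([[ 0.01708474, -0.9998458 , -0.00406045],
       [-0.99524325, -0.01661625, -0.0959936 ],
       [ 0.09591133,  0.00568116, -0.99537367]]), 't': array([-0.00952141,  0.5794008 ,  1.00096939])}
side {'fov_y': 46.988456576801795, 'cx': 313.8220043489267, 'cy': 195.88225838546157, 'R': array([[ 0.90531583, -0.42463801, -0.00926336],
       [-0.32424294, -0.67686015, -0.66085313],
       [ 0.27435336,  0.60128438, -0.75045808]]), 't': array([-0.53920406,  0.23065728,  1.01535736])}
wrist {'fov_y': 66.86272826759561, 'cx': 315.9793373931857, 'cy': 202.86354000209997, 'R': array([[ 0.29871169, -0.9543424 , -0.00137826],
       [-0.92575267, -0.29011328,  0.24252066],
       [-0.23184761, -0.07116783, -0.97014526]]), 't': array([-0.59995925, -0.02986869,  0.39023815])}
0.008
```

View pics/top0.png

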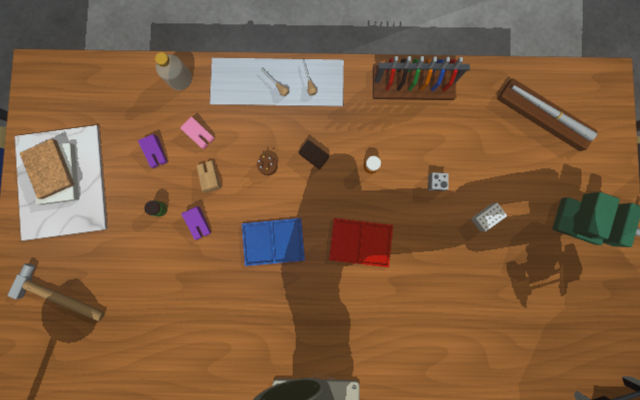

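View pics/side0.png

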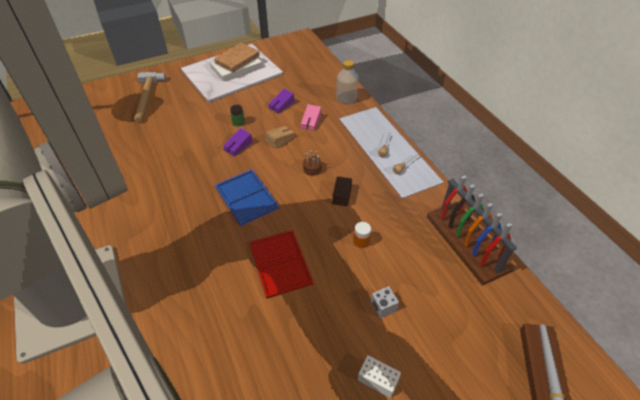

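View pics/wrist0.png

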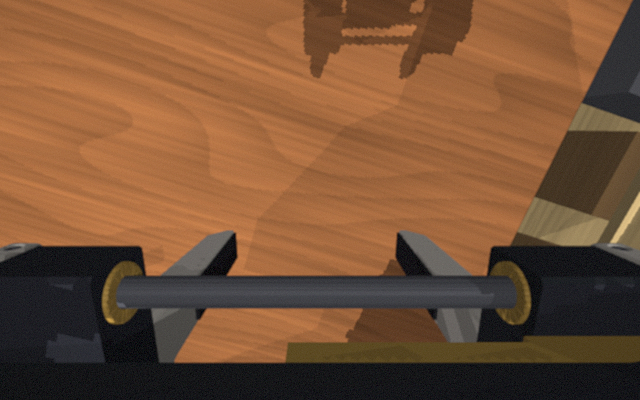

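The top view shows it all: blue tray around (272,242), red tray (361,242), charcoal (314,153), amber jar (373,163), doming block (438,181), pin (207,176), bur stand (267,162), green jar (155,208), firebrick (489,217). Now I'll measure these positions roughly.

```bash
cat > h.py <<'E'
from plant import robot
import numpy as np, cv2
from scipy.spatial.transform import Rotation as Ro
def ray(p,uv,z):
    f=200/np.tan(np.radians(p['fov_y']/2))
    uv=np.atleast_2d(uv).astype(float)
    d=np.c_[(uv[:,0]-p['cx'])/f,(uv[:,1]-p['cy'])/f,np.ones(len(uv))]@p['R']
    c=-p['R'].T@p['t']
    return c+d*((z-c[2])/d[:,2])[:,None]
def proj(p,X):
    f=200/np.tan(np.radians(p['fov_y']/2))
    x=np.atleast_2d(X)@p['R'].T+p['t']
    return np.c_[x[:,0]/x[:,2]*f+p['cx'],x[:,1]/x[:,2]*f+p['cy']]
def biggest(m):
    c,_=cv2.findContours(m.astype(np.uint8),cv2.RETR_EXTERNAL,cv2.CHAIN_APPROX_NONE)
    return max(c,key=cv2.contourArea)
E
python3 - <<'E'
from h import *
im=cv2.imread("pics/top0.png");p=robot.camera_params("top")
cv2.imwrite("pics/crop_a.png",cv2.resize(im[110:280,130:330],None,fx=4,fy=3.5,interpolation=cv2.INTER_CUBIC)[:600,:800])
cv2.imwrite("pics/crop_b.png",cv2.resize(im[110:280,320:520],None,fx=4,fy=3.5,interpolation=cv2.INTER_CUBIC)[:600,:800])
for n,uv,z in [("blue",(272.5,242),.012),("red",(361,242.5),.012),("char",(314,153),.03),("jar",(373,163),.055),("dome",(438.5,180),.04),("pin",(207,176),.03),("bur",(267,162),.028),("green",(155,208),.055),("fire",(490,217),.036)]:
    print(n,ray(p,uv,z)[0].round(3))
for n,m in (("blue",(im[...,0]>90)&(im[...,2]<70)),("red",(im[...,2]>80)&(im[...,1]<30)&(im[...,0]<30))):
    c=biggest(m);r=cv2.minAreaRect(c);b=cv2.boxPoints(r)
    X=ray(p,b,.012);print(n,r,X.round(4).tolist(),X.mean(0).round(4))
E
```

```text
blue [0.451 0.119 0.012]
red [ 0.454 -0.11   0.012]
char [0.683 0.015 0.03 ]
jar [ 0.655 -0.135  0.055]
dome [ 0.616 -0.304  0.04 ]
pin [0.618 0.291 0.03 ]
bur [0.658 0.137 0.028]
green [0.532 0.411 0.055]
fire [ 0.524 -0.435  0.036]
blue ((272.7705078125, 241.4754180908203), (41.82750701904297, 59.391441345214844), 84.80557250976562) [[0.4979, 0.2016, 0.012], [0.5145, 0.0478, 0.012], [0.4074, 0.0357, 0.012], [0.391, 0.188, 0.012]] [0.4527 0.1183 0.012 ]
red ((360.58538818359375, 242.231689453125), (58.6391487121582, 41.41182327270508), 6.34019136428833) [[0.4086, -0.0285, 0.012], [0.5148, -0.0389, 0.012], [0.5005, -0.1906, 0.012], [0.3947, -0.1788, 0.012]] [ 0.4547 -0.1092  0.012 ]
```

View pics/crop_a.png

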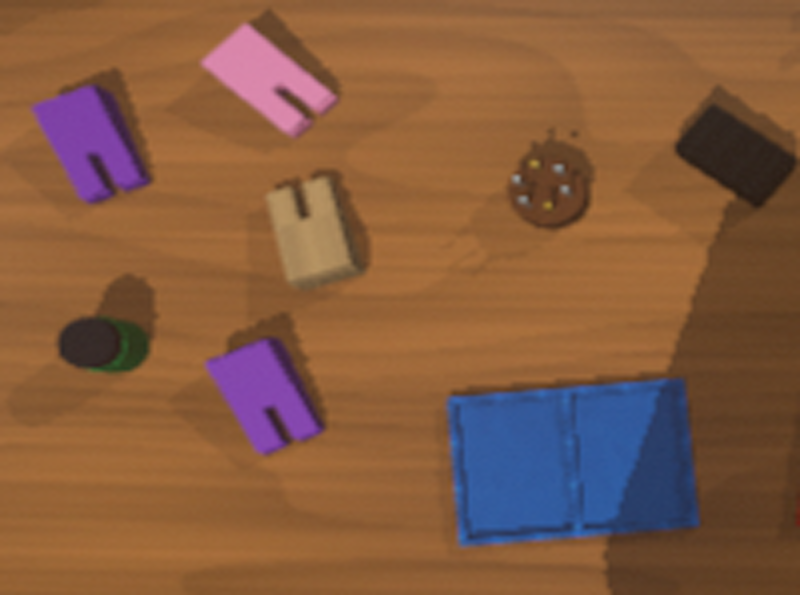

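View pics/crop_b.png

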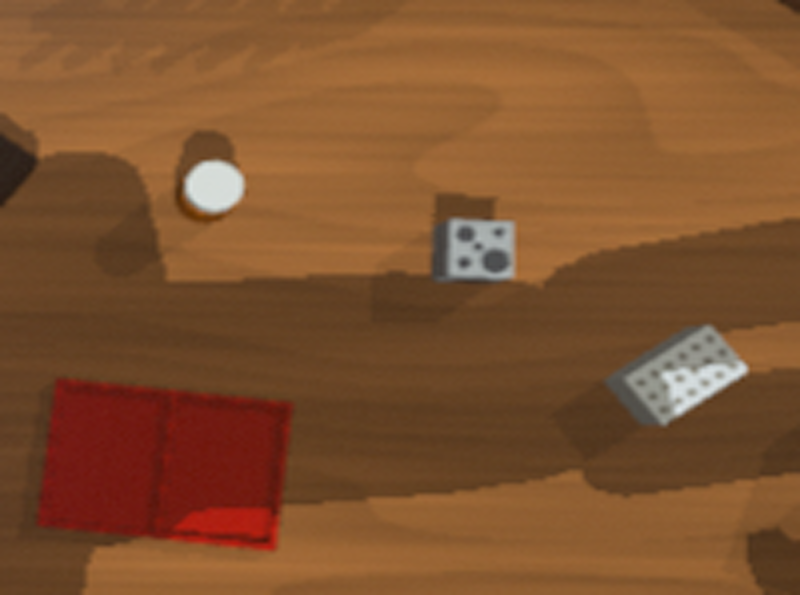

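```bash
cat >> h.py <<'E'
def pose(s=None):
    s=s or robot.read_state()
    return np.array(s['tool_pos']),Ro.from_rotvec(s['orientation']).as_matrix()
def jaw(R): # jaw axis direction angle in world, deg, mod 180
    return np.degrees(np.arctan2(R[1,2],R[0,2]))
def goto(x,y,z,jawdeg=None):
    P,R=pose(); l=R.T@(np.array([x,y,z])-P)
    out="lin "+str(l.round(4))+" |%.3f|"%np.linalg.norm(l)
    if jawdeg is not None:
        d=(jawdeg-jaw(R)+90)%180-90
        # yaw about tool y; sign by R[:,1]
        out+=" yaw %.4f (alt %.4f)"%(np.radians(d)*np.sign(R[2,1]),np.radians(d-np.sign(d)*180)*np.sign(R[2,1]))
    print(out,"jaw %.1f"%jaw(R),"P",P.round(4)); return l
E
python3 - <<'E'
from h import *
P,R=pose();print(R.round(4));w=robot.camera_params("wrist");print("cam in tool",(R.T@(-w['R'].T@w['t']-P)).round(4),"view dir tool",(R.T@w['R'][2]).round(3))
im=cv2.imread("pics/top0.png");p=robot.camera_params("top")
hsv=cv2.cvtColor(im,cv2.COLOR_BGR2HSV)
def rep(n,m,box,z):
    mm=np.zeros(m.shape,bool);x0,y0,x1,y1=box;mm[y0:y1,x0:x1]=m[y0:y1,x0:x1]
    c=biggest(mm);X=ray(p,c[:,0],z)[:,:2];r=cv2.minAreaRect((X*1000).astype(np.float32));print(n,[np.round(a,1) for a in r], cv2.boxPoints(r).round().tolist())
g=im.max(2)
rep("char",g<60,(295,130,335,175),.036)
rep("dome",(hsv[...,1]<50),(420,160,455,200),.04)
rep("jarcap",(hsv[...,1]<50)&(g>120),(355,145,390,180),.055)
rep("pin",(hsv[...,1]<140)&(g>120),(190,150,225,200),.03)
goto(.60,.015,.2,0)
E
```

```text
[[-9.545e-01 -3.000e-04  2.982e-01]
 [-2.982e-01  1.400e-03 -9.545e-01]
 [-1.000e-04 -1.000e+00 -1.400e-03]]
cam in tool [-0.0659 -0.1592  0.0007] view dir tool [0.243 0.97  0.   ]
char [array([678.9,  16.5]), array([70.7, 43.2]), np.float64(53.7)] [[641.0, 1.0], [675.0, -25.0], [717.0, 32.0], [682.0, 58.0]]
dome [array([ 614.7, -303.1]), array([46. , 44.1]), np.float64(89.5)] [[592.0, -326.0], [637.0, -326.0], [637.0, -280.0], [593.0, -280.0]]
jarcap [array([ 655.7, -134.3]), array([34. , 36.3]), np.float64(45.9)] [[631.0, -134.0], [657.0, -159.0], [681.0, -135.0], [655.0, -110.0]]
pin [array([619.4, 292.6]), array([74.6, 43.1]), np.float64(16.3)] [[578.0, 303.0], [590.0, 261.0], [661.0, 282.0], [649.0, 324.0]]
lin [-0.5771  0.0265 -0.4349] |0.723| yaw -1.2680 (alt 1.8736) jaw -72.6 P [ 0.1788 -0.5723  0.2258]
```

```bash
python3 - <<'E'
from h import *
l=goto(.661,-.008,.19,-36.4)
for k in range(1,6): print((l*k*.06/np.linalg.norm(l)).round(3))
E
```

```text
lin [-0.6285  0.0365 -0.3948] |0.743| yaw -0.6327 (alt 2.5089) jaw -72.6 P [ 0.1788 -0.5723  0.2258]
[-0.051  0.003 -0.032]
[-0.101  0.006 -0.064]
[-0.152  0.009 -0.096]
[-0.203  0.012 -0.128]
[-0.254  0.015 -0.159]
```

Emit:
carry_out(increments=[{"linear": [-0.051,0.003,-0.032],"yaw": -0.13},{"linear": [-0.101,0.006,-0.064],"yaw": -0.26},{"linear": [-0.152,0.009,-0.096],"yaw": -0.39},{"linear": [-0.203,0.012,-0.128],"yaw": -0.52},{"linear": [-0.254,0.015,-0.159],"yaw": -0.63}])

```text
t: 0.78
tool_pos: [0.3747, -0.343, 0.2108]
orientation: [-0.839, 1.66, -1.658]
force: [0.1, -1.2, -0.1]
opening: 0.0937
```

```bash
python3 - <<'E'
from h import *
l=goto(.661,-.008,.19,-36.4)
for k in range(1,6): print((l*k*.06/np.linalg.norm(l)).round(3))
E
```

```text
lin [-0.4395  0.0212  0.032 ] |0.441| yaw 0.0009 (alt -3.1407) jaw -36.3 P [ 0.3747 -0.343   0.2108]
[-0.06   0.003  0.004]
[-0.12   0.006  0.009]
[-0.179  0.009  0.013]
[-0.239  0.012  0.017]
[-0.299  0.014  0.022]
```

Tracks well and the yaw sign is right. After these two calls I'll take a wrist picture.

Emit:
carry_out(increments=[{"linear": [-0.06,0.003,0.004]},{"linear": [-0.12,0.006,0.009]},{"linear": [-0.179,0.009,0.013]},{"linear": [-0.239,0.012,0.017]},{"linear": [-0.299,0.014,0.022]}])

```text
$.increments[0]: bad value
```

Emit:
carry_out(increments=[{"linear": [-0.05,0.002,0.004]},{"linear": [-0.1,0.005,0.007]},{"linear": [-0.14,0.007,0.01]},{"linear": [-0.14,0.007,0.01]},{"linear": [-0.14,0.007,0.01]}])

```text
$.increments[0]: bad value
```

```bash
python3 - <<'E'
from h import *
w=robot.camera_params("wrist");im=robot.read_camera("wrist");cv2.imwrite("pics/w1.png",im);np.save("w1.npy",w,allow_pickle=True)
goto(.661,-.008,.19,-36.4)
E
```

```text
lin [-0.4324  0.0226  0.0359] |0.434| yaw 0.0101 (alt -3.1314) jaw -35.8 P [ 0.3788 -0.3377  0.2104]
```

View pics/w1.png

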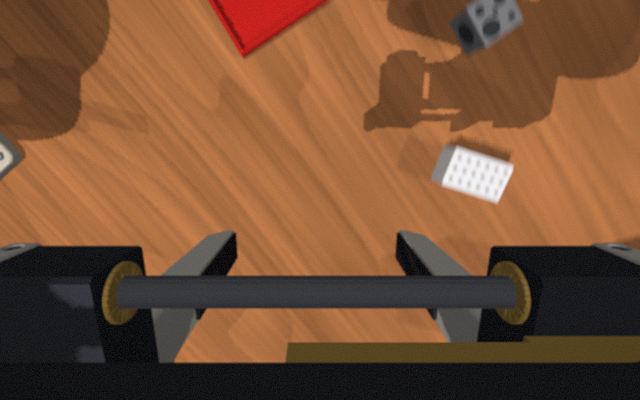

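The moves were refused because the yaw was missing, so the arm only settled. The picture shows the firebrick at (478,172) and the doming block at (487,22). I'll resend with yaw.

Emit:
carry_out(increments=[{"linear": [-0.06,0.003,0.005],"yaw": 0},{"linear": [-0.12,0.006,0.01],"yaw": 0},{"linear": [-0.179,0.009,0.015],"yaw": 0},{"linear": [-0.239,0.012,0.02],"yaw": 0},{"linear": [-0.299,0.014,0.025],"yaw": 0}])

```text
t: 1.45
tool_pos: [0.5749, -0.1082, 0.1976]
orientation: [-0.841, 1.656, -1.649]
force: [1.0, -0.8, 0.1]
opening: 0.093
```

Emit:
carry_out(increments=[{"linear": [-0.05,0.002,0.004],"yaw": 0},{"linear": [-0.1,0.005,0.007],"yaw": 0},{"linear": [-0.14,0.007,0.01],"yaw": 0},{"linear": [-0.14,0.007,0.01],"yaw": 0},{"linear": [-0.14,0.007,0.01],"yaw": 0}])

```text
t: 2.08
tool_pos: [0.6646, -0.001, 0.1907]
orientation: [-0.843, 1.656, -1.649]
force: [-0.0, -0.4, 0.1]
opening: 0.0928
```

```bash
python3 - <<'E'
from h import *
w=robot.camera_params("wrist");im=robot.read_camera("wrist");cv2.imwrite("pics/w2.png",im);np.save("w2.npy",w,allow_pickle=True)
goto(.661,-.008,.19,-36.4)
E
```

```text
lin [0.0074 0.001  0.001 ] |0.008| yaw 0.0092 (alt -3.1324) jaw -35.9 P [ 0.6646 -0.0014  0.191 ]
```

View pics/w2.png

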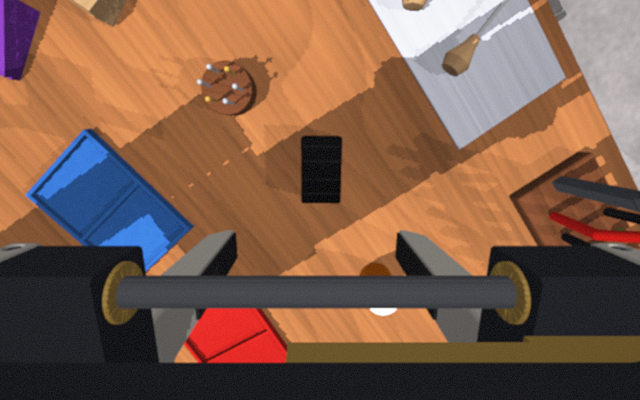

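Charcoal is at (321,169), square to the image, with the bur stand at (227,88) well clear. Measuring it now.

```bash
cat >> h.py <<'E'
def rect(im,w,m,box,z):
    mm=np.zeros(m.shape,bool);x0,y0,x1,y1=box;mm[y0:y1,x0:x1]=m[y0:y1,x0:x1]
    c=biggest(mm);X=ray(w,c[:,0],z)[:,:2];r=cv2.minAreaRect((X*1000).astype(np.float32))
    b=cv2.boxPoints(r);e=b[1]-b[0];e2=b[2]-b[1]
    L=e if np.hypot(*e)>np.hypot(*e2) else e2
    print("px box",cv2.boundingRect(c),"centre",np.round(r[0],1),"size",np.round(r[1],1),"long axis deg %.1f"%(np.degrees(np.arctan2(L[1],L[0]))%180))
    return r,mm
E
python3 - <<'E'
from h import *
im=cv2.imread("pics/w2.png");w=np.load("w2.npy",allow_pickle=True).item()
g=im.max(2)
print("cam",(-w['R'].T@w['t']).round(3))
r,_=rect(im,w,g<45,(280,110,370,225),.036)
x,y=np.array(r[0])/1000
goto(x,y,.1,-36); goto(x,y,.019,-36)
cv2.imwrite("pics/w2c.png",cv2.resize(im[120:220,270:370],None,fx=5,fy=5))
E
```

```text
cam [0.703 0.052 0.35 ]
px box (302, 136, 39, 67) centre [682.1  15.1] size [68.6 39.4] long axis deg 53.6
lin [-0.0233  0.0911  0.0048] |0.094| yaw 0.0022 (alt -3.1394) jaw -35.9 P [ 0.6646 -0.0014  0.191 ]
lin [-0.0229  0.1721  0.0049] |0.174| yaw 0.0022 (alt -3.1394) jaw -35.9 P [ 0.6646 -0.0014  0.191 ]
```

View pics/w2c.png

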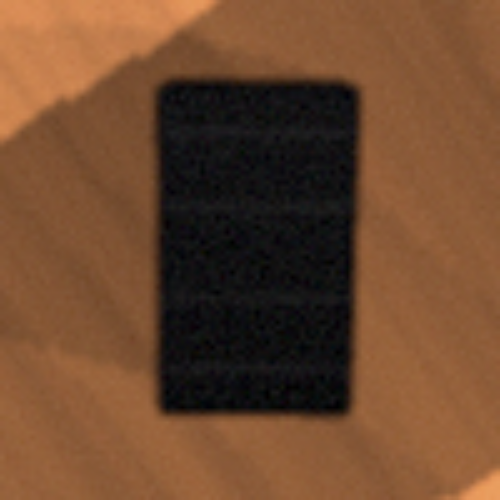

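Emit:
carry_out(increments=[{"linear": [-0.023,0.03,0.005],"yaw": 0.009},{"linear": [-0.023,0.08,0.005],"yaw": 0.009},{"linear": [-0.023,0.13,0.005],"yaw": 0.009},{"linear": [-0.023,0.16,0.005],"yaw": 0.009},{"linear": [-0.023,0.171,0.005],"yaw": 0.009}])

```text
t: 2.75
tool_pos: [0.68, 0.0139, 0.0177]
orientation: [-0.838, 1.666, -1.656]
force: [0.4, 0.2, 0.9]
opening: 0.093
```

Emit:
carry_out(increments=[{"linear": [0,0,0],"yaw": 0},{"linear": [0,0,0],"yaw": 0},{"linear": [0,0,0],"yaw": 0},{"linear": [0,0,0],"yaw": 0},{"linear": [0,0,0],"yaw": 0}], gripper=0.3, newtons=12)

```text
t: 3.38
tool_pos: [0.6803, 0.014, 0.0182]
orientation: [-0.838, 1.666, -1.656]
force: [0.5, -1.4, -0.1]
opening: 0.0473
```

```bash
python3 - <<'E'
from h import *
s=robot.read_state();print(s['opening'],s['force'],s['t']); goto(.682,.015,.019,-36.4)
E
```

```text
0.04726174413837116 [ 0.46668078 -1.37476729 -0.14280738] 3.375
lin [-0.0018 -0.0008  0.0008] |0.002| yaw -0.0012 (alt 3.1404) jaw -36.5 P [0.6803 0.014  0.0182]
```

Emit:
carry_out(increments=[{"linear": [-0.002,0,0],"yaw": 0},{"linear": [-0.002,0,0],"yaw": 0},{"linear": [-0.002,0,0],"yaw": 0},{"linear": [-0.002,0,0],"yaw": 0}], gripper=0.1, newtons=15)

```text
t: 3.88
tool_pos: [0.6815, 0.0156, 0.0181]
orientation: [-0.838, 1.666, -1.656]
force: [-0.0, -1.2, -1.0]
opening: 0.0418
```

Emit:
carry_out(increments=[{"linear": [0,-0.005,0],"yaw": 0},{"linear": [0,-0.02,0],"yaw": 0},{"linear": [0,-0.05,0],"yaw": 0},{"linear": [0,-0.09,0],"yaw": 0},{"linear": [0,-0.11,0],"yaw": 0}])

```text
t: 4.5
tool_pos: [0.6836, 0.015, 0.1324]
orientation: [-0.833, 1.662, -1.657]
force: [-0.3, 0.3, -0.1]
opening: 0.0421
```

```bash
cat >> h.py <<'E'
def tray(which):
    c,y={'red':((.4547,-.1092),-5.3),'blue':((.4527,.1183),6.1)}[which]
    return np.array(c),y
def comp(which,side,ox=0,oy=0):
    c,y=tray(which);a=np.radians(y);return c+np.array([[np.cos(a),-np.sin(a)],[np.sin(a),np.cos(a)]])@np.array([ox,side*.0375+oy])
E
python3 - <<'E'
from h import *
s=robot.read_state();print(s['opening'],s['force'],s['t']);w=robot.camera_params("wrist");im=robot.read_camera("wrist");cv2.imwrite("pics/w3.png",im)
for k in(1,-1): print(comp('red',k)); goto(*comp('red',k),.12,84.7)
E
```

```text
0.042093247740820905 [-0.26811896  0.26336673 -0.09888602] 4.5
[ 0.4581639  -0.07186032]
lin [ 0.2044  0.013  -0.1304] |0.243| yaw 1.0268 (alt -2.1148) jaw -36.5 P [0.6844 0.0149 0.1345]
[ 0.4512361  -0.14653968]
lin [ 0.2686  0.0127 -0.0916] |0.284| yaw 1.0268 (alt -2.1148) jaw -36.5 P [0.6844 0.0149 0.1345]
```

View pics/w3.png

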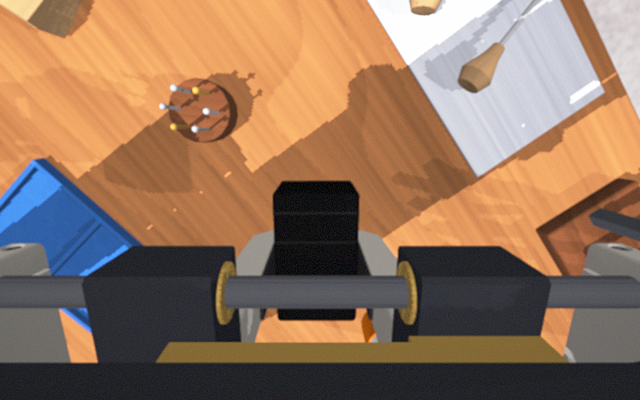

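The charcoal is held at an opening of 42 mm. Next I'll go to a viewing pose just inboard of the red tray and turn it on the way.

```bash
python3 - <<'E'
from h import *
l=goto(.40,-.105,.2,84.7)
for k in range(1,6): print((l*k*.06/np.linalg.norm(l)).round(3))
E
```

```text
lin [ 0.2651 -0.0674 -0.1574] |0.316| yaw 1.0268 (alt -2.1148) jaw -36.5 P [0.6844 0.0149 0.1345]
[ 0.05  -0.013 -0.03 ]
[ 0.101 -0.026 -0.06 ]
[ 0.151 -0.038 -0.09 ]
[ 0.202 -0.051 -0.12 ]
[ 0.252 -0.064 -0.15 ]
```

Emit:
carry_out(increments=[{"linear": [0.05,-0.013,-0.03],"yaw": 0.18},{"linear": [0.101,-0.026,-0.06],"yaw": 0.36},{"linear": [0.151,-0.038,-0.09],"yaw": 0.54},{"linear": [0.202,-0.051,-0.12],"yaw": 0.72},{"linear": [0.252,-0.064,-0.15],"yaw": 0.9}])

```text
t: 5.18
tool_pos: [0.4117, -0.0992, 0.1961]
orientation: [-0.027, 2.21, -2.2]
force: [-0.6, -1.7, 0.3]
opening: 0.0421
```

```bash
python3 - <<'E'
from h import *
l=goto(.40,-.105,.2,84.7)
E
```

```text
lin [ 0.0118 -0.0039  0.0055] |0.014| yaw 0.1212 (alt -3.0204) jaw -88.4 P [ 0.4117 -0.0992  0.1961]
```

Emit:
carry_out(increments=[{"linear": [0.012,-0.004,0.005],"yaw": 0.12},{"linear": [0.012,-0.004,0.005],"yaw": 0.12},{"linear": [0.012,-0.004,0.005],"yaw": 0.12}])

```text
t: 5.55
tool_pos: [0.4002, -0.1043, 0.1996]
orientation: [-0.1, -2.183, 2.173]
force: [0.3, 0.3, -1.5]
opening: 0.042
```

```bash
python3 - <<'E'
from h import *
w=robot.camera_params("wrist");im=robot.read_camera("wrist");cv2.imwrite("pics/w4.png",im);np.save("w4.npy",w,allow_pickle=True)
E
```

```text
(no output)
```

View pics/w4.png

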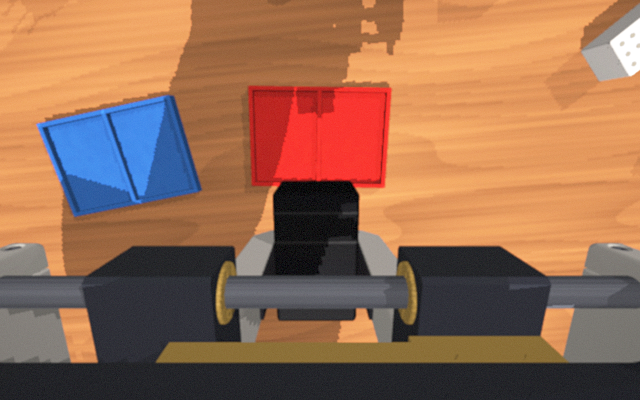

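Both trays are fully visible, with the red corners at (248,87), (391,88), (385,187) and (252,187). I'll fit both at rim height.

```bash
python3 - <<'E'
from h import *
im=cv2.imread("pics/w4.png");w=np.load("w4.npy",allow_pickle=True).item()
b,g,r=[im[...,i].astype(int) for i in range(3)]
rect(im,w,(r>90)&(g<60)&(b<60)&(r-g>60),(230,70,410,200),.012)
rect(im,w,(b-r>50),(20,80,220,230),.012)
# corners
for c in [(248,87),(391,88),(385,187),(252,187)]: print(ray(w,c,.012).round(4))
print((ray(w,[(319,88),(318.5,180)],.012)).round(4))
E
```

```text
px box (248, 86, 142, 102) centre [ 454.2 -111.5] size [153.6 109.5] long axis deg 84.2
px box (37, 95, 164, 121) centre [452.4 115.1] size [109.8 158.6] long axis deg 96.4
[[ 0.5151 -0.0408  0.012 ]]
[[ 0.5005 -0.1943  0.012 ]]
[[ 0.3924 -0.1842  0.012 ]]
[[ 0.4059 -0.0299  0.012 ]]
[[ 0.5073 -0.117   0.012 ]
 [ 0.4074 -0.1079  0.012 ]]
```

```bash
sed -i "s/(.4547,-.1092),-5.3/(.4542,-.1113),-5.6/;s/(.4527,.1183),6.1/(.4524,.1155),6.3/" h.py; python3 - <<'E'
from h import *
print(comp('red',1))
for z in (.2,.06,.03): goto(*comp('red',1),z,84.4)
E
```

```text
[ 0.45785936 -0.07397897]
lin [-0.0548 -0.0001 -0.0352] |0.065| yaw 0.0093 (alt -3.1323) jaw -95.1 P [ 0.4002 -0.1042  0.1995]
lin [-0.0543  0.1399 -0.0344] |0.154| yaw 0.0093 (alt -3.1323) jaw -95.1 P [ 0.4002 -0.1042  0.1995]
lin [-0.0542  0.1699 -0.0343] |0.182| yaw 0.0093 (alt -3.1323) jaw -95.1 P [ 0.4002 -0.1042  0.1995]
```

Emit:
carry_out(increments=[{"linear": [-0.045,0.02,-0.03],"yaw": 0.009},{"linear": [-0.054,0.07,-0.034],"yaw": 0.009},{"linear": [-0.054,0.12,-0.034],"yaw": 0.009},{"linear": [-0.054,0.155,-0.034],"yaw": 0.009},{"linear": [-0.054,0.167,-0.034],"yaw": 0.009}])

```text
t: 6.22
tool_pos: [0.4556, -0.0729, 0.0296]
orientation: [-0.1, -2.179, 2.164]
force: [-1.0, 0.4, 0.2]
opening: 0.0418
```

Emit:
carry_out(increments=[{"linear": [0,0,0],"yaw": 0},{"linear": [0,0,0],"yaw": 0}])

```text
t: 6.48
tool_pos: [0.4568, -0.0731, 0.0309]
orientation: [-0.102, -2.179, 2.166]
force: [0.0, 0.2, -0.9]
opening: 0.0419
```

```bash
python3 - <<'E'
from h import *
goto(*comp('red',1),.0235,84.4)
E
```

```text
lin [-0.0012  0.0074  0.0008] |0.008| yaw 0.0034 (alt -3.1381) jaw -95.4 P [ 0.4568 -0.0731  0.0309]
```

Emit:
carry_out(increments=[{"linear": [-0.001,0.003,0.001],"yaw": 0},{"linear": [-0.001,0.005,0.001],"yaw": 0},{"linear": [-0.001,0.007,0.001],"yaw": 0},{"linear": [-0.001,0.007,0.001],"yaw": 0}])

```text
t: 6.98
tool_pos: [0.4575, -0.0741, 0.0238]
orientation: [-0.101, -2.179, 2.166]
force: [1.0, 0.4, -0.6]
opening: 0.0421
```

Emit:
carry_out(increments=[{"linear": [0,0.0005,0],"yaw": 0},{"linear": [0,0.001,0],"yaw": 0},{"linear": [0,0.001,0],"yaw": 0}])

```text
t: 7.35
tool_pos: [0.4574, -0.0741, 0.023]
orientation: [-0.101, -2.179, 2.166]
force: [-2.5, 0.5, 5.1]
opening: 0.0417
```

Contact shows at z 0.023 with about 5 N, as predicted. I'll release and retreat straight up.

Emit:
carry_out(increments=[{"linear": [0,0,0],"yaw": 0},{"linear": [0,0,0],"yaw": 0},{"linear": [0,0,0],"yaw": 0}], gripper=0.6)

```text
t: 7.72
tool_pos: [0.4575, -0.0741, 0.0229]
orientation: [-0.101, -2.179, 2.166]
force: [0.5, -0.8, -0.5]
opening: 0.0556
```

Emit:
carry_out(increments=[{"linear": [0,-0.01,0],"yaw": 0},{"linear": [0,-0.04,0],"yaw": 0},{"linear": [0,-0.08,0],"yaw": 0},{"linear": [0,-0.13,0],"yaw": 0},{"linear": [0,-0.17,0],"yaw": 0}])

```text
t: 8.35
tool_pos: [0.458, -0.0753, 0.1959]
orientation: [-0.104, -2.18, 2.167]
force: [0.8, -0.0, -0.1]
opening: 0.0557
```

```bash
python3 - <<'E'
from h import *
s=robot.read_state();print(s['q'].round(2),s['opening'])
w=robot.camera_params("wrist");im=robot.read_camera("wrist");cv2.imwrite("pics/w5.png",im);np.save("w5.npy",w,allow_pickle=True)
for j in (-95.6,-5.6,84.4): goto(.625,-.135,.2,j)
E
```

```text
[-0.28 -0.23  1.89  0.01  1.48  1.39] 0.05569845233520377
lin [-0.1693  0.0028  0.0433] |0.175| yaw 0.0035 (alt -3.1381) jaw -95.4 P [ 0.4605 -0.076   0.2017]
lin [-0.1693  0.0028  0.0433] |0.175| yaw -1.5673 (alt 1.5743) jaw -95.4 P [ 0.4605 -0.076   0.2017]
lin [-0.1693  0.0028  0.0433] |0.175| yaw 0.0035 (alt -3.1381) jaw -95.4 P [ 0.4605 -0.076   0.2017]
```

View pics/w5.png

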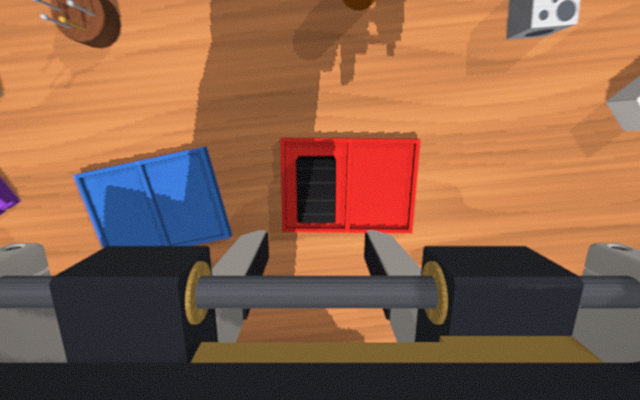

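Charcoal sits in the left red compartment with margin all round (297–335,156–223). Next, the jar viewing pose with the gripper fully open.

Emit:
carry_out(increments=[{"linear": [-0.055,0.001,0.014],"yaw": 0},{"linear": [-0.11,0.002,0.028],"yaw": 0},{"linear": [-0.165,0.003,0.042],"yaw": 0},{"linear": [-0.169,0.003,0.043],"yaw": 0},{"linear": [-0.169,0.003,0.043],"yaw": 0}], gripper=1)

```text
t: 9.02
tool_pos: [0.6245, -0.1346, 0.1995]
orientation: [-0.11, -2.181, 2.172]
force: [0.2, -0.4, -0.3]
opening: 0.0925
```

```bash
python3 - <<'E'
from h import *
w=robot.camera_params("wrist");im=robot.read_camera("wrist");cv2.imwrite("pics/w6.png",im);np.save("w6.npy",w,allow_pickle=True)
hsv=cv2.cvtColor(im,cv2.COLOR_BGR2HSV)
m=(hsv[...,1]<45)&(im.max(2)>120)
r,mm=rect(im,w,m,(260,80,390,245),.055)
# amber body+cap: colour amber saturated
x,y=np.array(r[0])/1000
goto(x,y,.019,-95.6);print(proj(w,[[x,y,.055],[x,y,0]]))
E
```

```text
px box (298, 145, 36, 38) centre [ 656.  -137.4] size [35.2 37. ] long axis deg 174.7
lin [-0.0304  0.1815  0.0008] |0.184| yaw 0.0036 (alt -3.1380) jaw -95.4 P [ 0.6243 -0.1344  0.2003]
[[315.48935269 163.76545157]
 [315.77510637 158.60608997]]
```

View pics/w6.png

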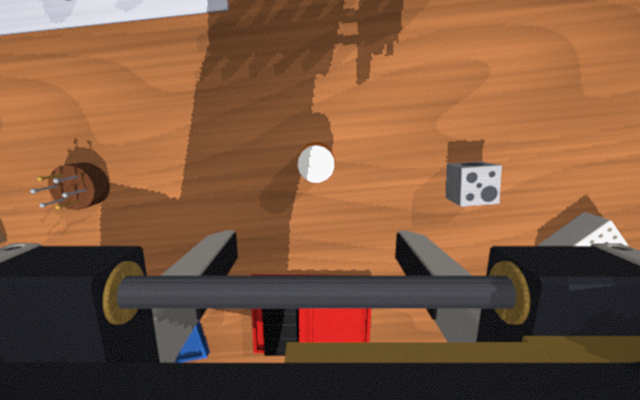

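The jar cap is at (315,164), giving (0.656,-0.137). Descending.

Emit:
carry_out(increments=[{"linear": [-0.03,0.02,0.001],"yaw": 0},{"linear": [-0.03,0.07,0.001],"yaw": 0},{"linear": [-0.03,0.12,0.001],"yaw": 0},{"linear": [-0.03,0.165,0.001],"yaw": 0},{"linear": [-0.03,0.181,0.001],"yaw": 0}])

```text
t: 9.7
tool_pos: [0.6529, -0.1366, 0.0176]
orientation: [-0.107, -2.181, 2.17]
force: [-0.2, -0.5, 0.1]
opening: 0.0933
```

Emit:
carry_out(increments=[{"linear": [0,0,0],"yaw": 0},{"linear": [0,0,0],"yaw": 0},{"linear": [0,0,0],"yaw": 0},{"linear": [0,0,0],"yaw": 0},{"linear": [0,0,0],"yaw": 0}], gripper=0.3, newtons=15)

```text
t: 10.32
tool_pos: [0.6532, -0.1367, 0.0182]
orientation: [-0.108, -2.181, 2.171]
force: [0.7, 0.8, -0.2]
opening: 0.0476
```

Emit:
carry_out(increments=[{"linear": [0,0,0],"yaw": 0},{"linear": [0,0,0],"yaw": 0},{"linear": [0,0,0],"yaw": 0},{"linear": [0,0,0],"yaw": 0}], gripper=0.1)

```text
t: 10.82
tool_pos: [0.6532, -0.1367, 0.0181]
orientation: [-0.108, -2.181, 2.17]
force: [-0.5, -0.5, -0.1]
opening: 0.0397
```

```bash
python3 - <<'E'
from h import *
print(robot.read_state()['opening']);goto(.656,-.1374,.019,-95.6)
print(comp('red',-1,0,-.004));goto(*comp('red',-1,0,-.004),.12,84.4)
E
```

```text
0.03967585237252672
lin [-0.0028 -0.0009  0.0005] |0.003| yaw 0.0038 (alt -3.1378) jaw -95.4 P [ 0.6532 -0.1367  0.0181]
[ 0.45015031 -0.15260194]
lin [ 0.2002 -0.1031  0.0344] |0.228| yaw 0.0038 (alt -3.1378) jaw -95.4 P [ 0.6532 -0.1367  0.0181]
```

Emit:
carry_out(increments=[{"linear": [0,-0.01,0],"yaw": 0},{"linear": [0,-0.04,0],"yaw": 0},{"linear": [0.04,-0.08,0.007],"yaw": 0},{"linear": [0.09,-0.1,0.015],"yaw": 0},{"linear": [0.145,-0.103,0.025],"yaw": 0}])

```text
t: 11.45
tool_pos: [0.5064, -0.1491, 0.1233]
orientation: [-0.112, -2.182, 2.175]
force: [-0.2, -1.0, 0.4]
opening: 0.0401
```

```bash
python3 - <<'E'
from h import *
print(robot.read_state()['opening'])
x,y=comp('red',-1,-.002,-.004)
for z in (.1,.03):goto(x,y,z,84.4)
E
```

```text
0.0401480718012511
lin [0.0579 0.0227 0.0088] |0.063| yaw 0.0044 (alt -3.1372) jaw -95.3 P [ 0.5064 -0.1491  0.1233]
lin [0.0585 0.0927 0.009 ] |0.110| yaw 0.0044 (alt -3.1372) jaw -95.3 P [ 0.5064 -0.1491  0.1233]
```

Emit:
carry_out(increments=[{"linear": [0.05,0,0.008],"yaw": 0.004},{"linear": [0.058,0.015,0.009],"yaw": 0.004},{"linear": [0.058,0.055,0.009],"yaw": 0.004},{"linear": [0.058,0.082,0.009],"yaw": 0.004},{"linear": [0.058,0.09,0.009],"yaw": 0.004}])

```text
t: 12.08
tool_pos: [0.4477, -0.1517, 0.0308]
orientation: [-0.113, -2.18, 2.17]
force: [0.2, 0.7, -1.0]
opening: 0.0397
```

Emit:
carry_out(increments=[{"linear": [0,0,0],"yaw": 0},{"linear": [0,0,0],"yaw": 0}])

```text
t: 12.32
tool_pos: [0.4486, -0.152, 0.0319]
orientation: [-0.115, -2.18, 2.171]
force: [0.6, 0.3, -1.5]
opening: 0.0396
```

```bash
python3 - <<'E'
from h import *
goto(*comp('red',-1,-.002,-.004),.0238,84.4)
E
```

```text
lin [0.0005 0.0081 0.0004] |0.008| yaw 0.0006 (alt -3.1410) jaw -95.6 P [ 0.4486 -0.152   0.0319]
```

Emit:
carry_out(increments=[{"linear": [0,0.003,0],"yaw": 0},{"linear": [0,0.0055,0],"yaw": 0},{"linear": [0,0.0075,0],"yaw": 0},{"linear": [0,0.0075,0],"yaw": 0}])

```text
t: 12.82
tool_pos: [0.4485, -0.1519, 0.0241]
orientation: [-0.114, -2.18, 2.171]
force: [-0.2, -0.9, -0.8]
opening: 0.0395
```

Emit:
carry_out(increments=[{"linear": [0,0.0007,0],"yaw": 0},{"linear": [0,0.0013,0],"yaw": 0},{"linear": [0,0.0013,0],"yaw": 0}])

```text
t: 13.2
tool_pos: [0.4486, -0.1519, 0.023]
orientation: [-0.114, -2.18, 2.171]
force: [-0.9, 1.0, 1.7]
opening: 0.0399
```

Floor reached. Release to a modest opening, because the charcoal is next door, then up.

Emit:
carry_out(increments=[{"linear": [0,0,0],"yaw": 0},{"linear": [0,0,0],"yaw": 0},{"linear": [0,0,0],"yaw": 0}], gripper=0.56)

```text
t: 13.58
tool_pos: [0.4486, -0.152, 0.023]
orientation: [-0.114, -2.18, 2.171]
force: [0.0, 0.4, -0.1]
opening: 0.0518
```

Emit:
carry_out(increments=[{"linear": [0,-0.01,0],"yaw": 0},{"linear": [0,-0.04,0],"yaw": 0},{"linear": [0,-0.08,0],"yaw": 0},{"linear": [0,-0.13,0],"yaw": 0},{"linear": [0,-0.17,0],"yaw": 0}])

```text
t: 14.2
tool_pos: [0.4476, -0.1527, 0.1961]
orientation: [-0.117, -2.18, 2.173]
force: [1.2, 0.6, 0.1]
opening: 0.0524
```

```bash
python3 - <<'E'
from h import *
s=robot.read_state();print(s['q'].round(2),s['opening'])
w=robot.camera_params("wrist");im=robot.read_camera("wrist");cv2.imwrite("pics/w7.png",im);np.save("w7.npy",w,allow_pickle=True)
for j in (-90,): goto(.585,-.303,.2,j)
E
```

```text
[-0.44 -0.21  1.88  0.01  1.47  1.22] 0.05243620680390237
lin [-0.1489  0.0042  0.1354] |0.201| yaw -0.0970 (alt 3.0446) jaw -95.6 P [ 0.4499 -0.1538  0.2019]
```

View pics/w7.png

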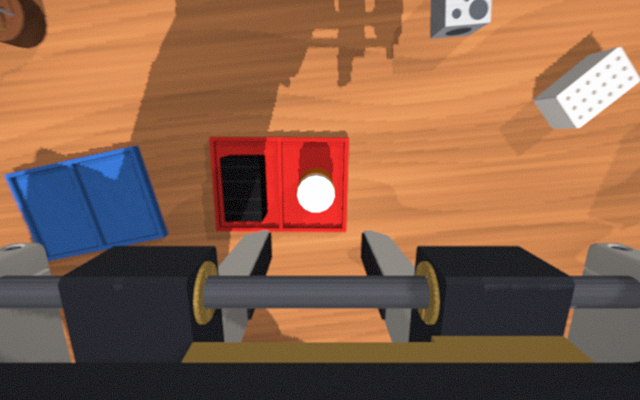

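Jar is upright in the right red compartment (cap at 315,193), charcoal undisturbed at (243,187). On to the doming block.

Emit:
carry_out(increments=[{"linear": [-0.04,0.001,0.036],"yaw": -0.03},{"linear": [-0.08,0.002,0.072],"yaw": -0.06},{"linear": [-0.12,0.003,0.108],"yaw": -0.09},{"linear": [-0.149,0.004,0.135],"yaw": -0.097},{"linear": [-0.149,0.004,0.135],"yaw": -0.097}], gripper=1)

```text
t: 14.88
tool_pos: [0.5857, -0.3043, 0.199]
orientation: [0.019, 2.214, -2.214]
force: [-1.1, 0.4, -1.1]
opening: 0.0924
```

```bash
python3 - <<'E'
from h import *
goto(.585,-.303,.2,-90)
w=robot.camera_params("wrist");im=robot.read_camera("wrist");cv2.imwrite("pics/w8.png",im);np.save("w8.npy",w,allow_pickle=True)
cv2.imwrite("pics/w8c.png",cv2.resize(im[110:230,250:390],None,fx=5,fy=5,interpolation=cv2.INTER_CUBIC))
E
```

```text
lin [ 0.0007 -0.001  -0.0013] |0.002| yaw -0.0015 (alt 3.1401) jaw -90.1 P [ 0.5857 -0.3043  0.199 ]
```

View pics/w8.png

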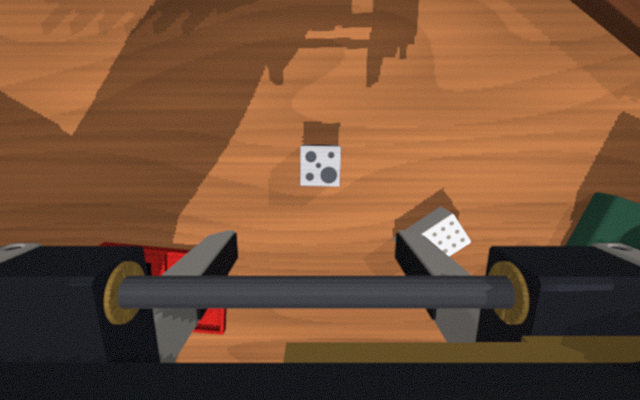

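View pics/w8c.png

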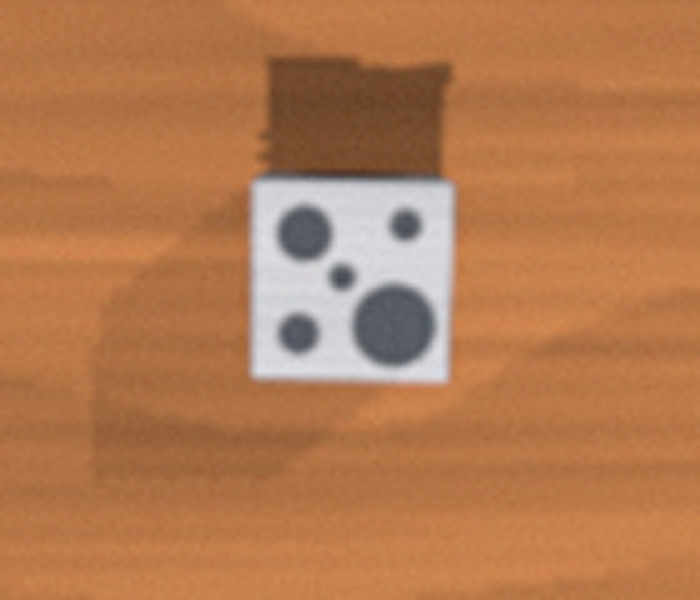

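The doming block is almost square on at (320,166). I'll measure it and check clearance to the firebrick on the right.

```bash
python3 - <<'E'
from h import *
im=cv2.imread("pics/w8.png");w=np.load("w8.npy",allow_pickle=True).item()
hsv=cv2.cvtColor(im,cv2.COLOR_BGR2HSV)
r,mm=rect(im,w,(hsv[...,1]<60),(280,130,365,200),.04)
print(r[2],ray(w,[(440,207),(455,208)],.036).round(3))
x,y=np.array(r[0])/1000
goto(x,y,.019,-90.5)
E
```

```text
px box (300, 145, 41, 42) centre [ 615.  -309.5] size [42.  43.1] long axis deg 179.3
89.25856018066406 [[ 0.569 -0.442  0.036]
 [ 0.568 -0.458  0.036]]
lin [-0.0271  0.1809  0.0063] |0.183| yaw 0.0077 (alt -3.1339) jaw -90.1 P [ 0.5851 -0.3032  0.1995]
```

```bash
python3 - <<'E'
from h import *
im=cv2.imread("pics/w5.png");w=np.load("w5.npy",allow_pickle=True).item()
rect(im,w,im.max(2)<55,(285,145,346,233),.041)
im=cv2.imread("pics/w7.png");w=np.load("w7.npy",allow_pickle=True).item()
hsv=cv2.cvtColor(im,cv2.COLOR_BGR2HSV)
rect(im,w,(hsv[...,1]<45)&(im.max(2)>120),(285,150,346,233),.06)
b,g,r=[im[...,i].astype(int) for i in range(3)]
rect(im,w,(b-r>50),(0,130,180,270),.012)
E
```

```text
px box (297, 156, 38, 67) centre [460.  -74.8] size [39.7 70.8] long axis deg 175.4
px box (297, 174, 38, 38) centre [ 450.9 -152.9] size [36.4 37.1] long axis deg 129.5
px box (5, 147, 162, 113) centre [451.9 115.7] size [110.5 160.3] long axis deg 96.4
```

Emit:
carry_out(increments=[{"linear": [-0.027,0.02,0.006],"yaw": 0.008},{"linear": [-0.027,0.06,0.006],"yaw": 0.008},{"linear": [-0.027,0.095,0.006],"yaw": 0.008},{"linear": [-0.027,0.11,0.006],"yaw": 0.008},{"linear": [-0.027,0.11,0.006],"yaw": 0.008}], gripper=0.75)

```text
t: 15.55
tool_pos: [0.6131, -0.3083, 0.0896]
orientation: [0.026, 2.22, -2.217]
force: [0.6, 0.1, 0.6]
opening: 0.0695
```

```bash
python3 - <<'E'
from h import *
goto(.615,-.309,.019,-90.5)
im=robot.read_camera("wrist");cv2.imwrite("pics/w9.png",im)
E
```

```text
lin [-0.0009  0.0706  0.0008] |0.071| yaw 0.0001 (alt -3.1415) jaw -90.5 P [ 0.6131 -0.3083  0.0896]
```

View pics/w9.png

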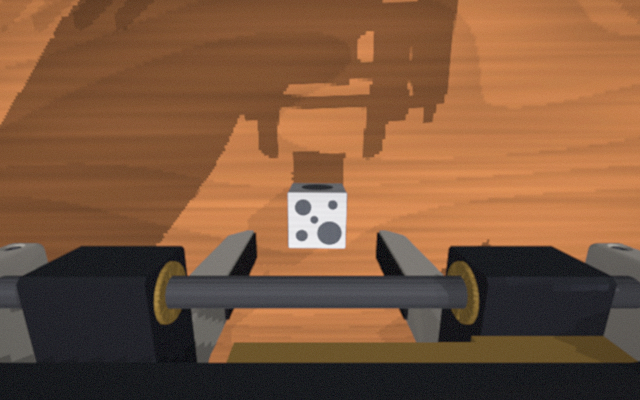

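The block is centred between the fingers (317,217), and the hollows are on the ±x sides, away from the pads. Going down and gripping harder, as it's heavy.

Emit:
carry_out(increments=[{"linear": [-0.001,0.03,0.001],"yaw": 0},{"linear": [-0.001,0.055,0.001],"yaw": 0},{"linear": [-0.001,0.067,0.001],"yaw": 0},{"linear": [-0.001,0.0705,0.001],"yaw": 0},{"linear": [-0.001,0.0705,0.001],"yaw": 0}])

```text
t: 16.23
tool_pos: [0.6169, -0.3104, 0.0221]
orientation: [0.03, 2.216, -2.218]
force: [-0.2, 0.3, 1.0]
opening: 0.0694
```

Emit:
carry_out(increments=[{"linear": [0,0,0],"yaw": 0},{"linear": [0,0,0],"yaw": 0},{"linear": [0,0,0],"yaw": 0},{"linear": [0,0,0],"yaw": 0}], gripper=0.1, newtons=35)

```text
t: 16.73
tool_pos: [0.6172, -0.3101, 0.0225]
orientation: [0.03, 2.216, -2.217]
force: [-1.3, 3.2, 4.1]
opening: 0.0417
```

```bash
python3 - <<'E'
from h import *
print(robot.read_state()['opening'])
goto(*comp('blue',-1,0,-.004),.12,-83.7)
E
```

```text
0.04165004603859143
lin [ 0.1617 -0.1006 -0.3829] |0.428| yaw -0.1186 (alt 3.0230) jaw -90.5 P [ 0.6172 -0.3101  0.0225]
```

Emit:
carry_out(increments=[{"linear": [0,-0.01,0],"yaw": 0},{"linear": [0,-0.04,0],"yaw": 0},{"linear": [0,-0.09,0],"yaw": 0},{"linear": [0.02,-0.13,-0.05],"yaw": -0.03},{"linear": [0.04,-0.14,-0.1],"yaw": -0.06}])

```text
t: 17.35
tool_pos: [0.5764, -0.2102, 0.1653]
orientation: [-0.03, 2.181, -2.188]
force: [1.2, 0.6, -3.8]
opening: 0.0419
```

```bash
python3 - <<'E'
from h import *
print(robot.read_state()['opening'])
im=robot.read_camera("wrist");cv2.imwrite("pics/w10.png",im)
goto(.41,.09,.2,-83.7)
goto(*comp('blue',-1,0,-.004),.12,-83.7)
E
```

```text
0.04194917769124157
lin [ 0.1462 -0.038  -0.3013] |0.337| yaw -0.0543 (alt 3.0873) jaw -86.8 P [ 0.5734 -0.2026  0.1641]
lin [ 0.1017  0.0428 -0.2829] |0.304| yaw -0.0543 (alt 3.0873) jaw -86.8 P [ 0.5734 -0.2026  0.1641]
```

View pics/w10.png

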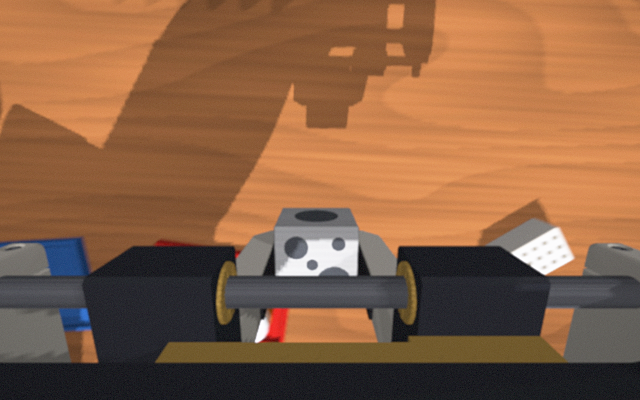

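Held firmly. I'll stop inboard of the blue tray for a square-on look before placing.

Emit:
carry_out(increments=[{"linear": [0.025,-0.008,-0.055],"yaw": -0.02},{"linear": [0.05,-0.016,-0.11],"yaw": -0.04},{"linear": [0.075,-0.024,-0.165],"yaw": -0.054},{"linear": [0.1,-0.032,-0.22],"yaw": -0.054},{"linear": [0.125,-0.038,-0.27],"yaw": -0.054}])

```text
t: 18.02
tool_pos: [0.4316, 0.0613, 0.2006]
orientation: [-0.098, 2.158, -2.154]
force: [1.2, 0.6, -3.7]
opening: 0.042
```

```bash
python3 - <<'E'
from h import *
goto(.40,.11,.2,-83.7)
E
```

```text
lin [ 0.0261  0.0001 -0.0519] |0.058| yaw -0.0005 (alt 3.1411) jaw -83.7 P [0.4316 0.0613 0.2006]
```

Emit:
carry_out(increments=[{"linear": [0.026,0,-0.05],"yaw": 0},{"linear": [0.026,0,-0.05],"yaw": 0},{"linear": [0.026,0,-0.05],"yaw": 0}])

```text
t: 18.4
tool_pos: [0.4002, 0.108, 0.2002]
orientation: [-0.098, 2.156, -2.154]
force: [0.7, 1.4, -4.3]
opening: 0.0415
```

```bash
python3 - <<'E'
from h import *
w=robot.camera_params("wrist");im=robot.read_camera("wrist");cv2.imwrite("pics/w11.png",im);np.save("w11.npy",w,allow_pickle=True)
b,g,r=[im[...,i].astype(int) for i in range(3)]
rect(im,w,(b-r>50),(230,50,450,205),.012)
goto(*comp('blue',-1,0,-.004),.034,-83.7)
E
```

```text
px box (242, 92, 142, 99) centre [452.2 116.8] size [108.5 154.3] long axis deg 96.4
lin [-0.0493  0.1672  0.0393] |0.179| yaw -0.0007 (alt 3.1409) jaw -83.7 P [0.4005 0.1075 0.2002]
```

View pics/w11.png

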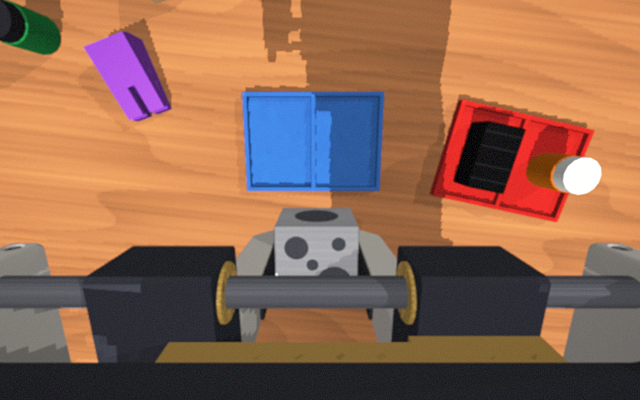

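Blue tray, unoccluded, is at (242–384, 92–191), centre (0.452, 0.117), size correct. Updating and placing the dome in the right compartment.

```bash
sed -i "s/(.4524,.1155),6.3/(.4522,.1166),6.4/" h.py; python3 - <<'E'
from h import *
print(comp('blue',-1,0,-.004));goto(*comp('blue',-1,0,-.004),.036,-83.6)
E
```

```text
[0.45682596 0.07535863]
lin [-0.0493  0.1652  0.0381] |0.177| yaw -0.0025 (alt 3.1391) jaw -83.7 P [0.4005 0.1075 0.2002]
```

Emit:
carry_out(increments=[{"linear": [-0.035,0.02,0.027],"yaw": -0.002},{"linear": [-0.049,0.07,0.038],"yaw": -0.002},{"linear": [-0.049,0.12,0.038],"yaw": -0.002},{"linear": [-0.049,0.155,0.038],"yaw": -0.002},{"linear": [-0.049,0.164,0.038],"yaw": -0.002}])

```text
t: 19.08
tool_pos: [0.4544, 0.0739, 0.0342]
orientation: [-0.103, 2.16, -2.158]
force: [-0.7, -0.1, -3.0]
opening: 0.0421
```

Emit:
carry_out(increments=[{"linear": [0,0,0],"yaw": 0},{"linear": [0,0,0],"yaw": 0}])

```text
t: 19.32
tool_pos: [0.4558, 0.0736, 0.0358]
orientation: [-0.1, 2.159, -2.158]
force: [-0.2, 0.8, -4.5]
opening: 0.0418
```

```bash
python3 - <<'E'
from h import *
goto(*comp('blue',-1,0,-.004),.0285,-83.6)
E
```

```text
lin [-0.0011  0.0073 -0.0016] |0.008| yaw -0.0035 (alt 3.1381) jaw -83.8 P [0.4558 0.0736 0.0358]
```

Emit:
carry_out(increments=[{"linear": [-0.001,0.003,-0.001],"yaw": -0.003},{"linear": [-0.001,0.0055,-0.0015],"yaw": -0.003},{"linear": [-0.001,0.0073,-0.0015],"yaw": -0.003},{"linear": [-0.001,0.0073,-0.0015],"yaw": -0.003}])

```text
t: 19.82
tool_pos: [0.4565, 0.0753, 0.0283]
orientation: [-0.104, 2.158, -2.156]
force: [0.2, -0.2, -4.2]
opening: 0.0415
```

Emit:
carry_out(increments=[{"linear": [0,0.0005,0],"yaw": 0},{"linear": [0,0.001,0],"yaw": 0},{"linear": [0,0.001,0],"yaw": 0}])

```text
t: 20.2
tool_pos: [0.4565, 0.0753, 0.0275]
orientation: [-0.104, 2.158, -2.156]
force: [-2.9, -0.5, 1.2]
opening: 0.0417
```

Weight has transferred (force -4.2 → +1.2). Releasing.

Emit:
carry_out(increments=[{"linear": [0,0,0],"yaw": 0},{"linear": [0,0,0],"yaw": 0},{"linear": [0,0,0],"yaw": 0}], gripper=0.6)

```text
t: 20.58
tool_pos: [0.4568, 0.0753, 0.0277]
orientation: [-0.103, 2.158, -2.156]
force: [0.2, 0.1, -0.6]
opening: 0.0556
```

Emit:
carry_out(increments=[{"linear": [0,-0.01,0],"yaw": 0},{"linear": [0,-0.04,0],"yaw": 0},{"linear": [0,-0.08,0],"yaw": 0},{"linear": [0,-0.13,0],"yaw": 0},{"linear": [0,-0.17,0],"yaw": 0}])

```text
t: 21.2
tool_pos: [0.4546, 0.075, 0.2008]
orientation: [-0.101, 2.156, -2.155]
force: [0.8, 0.2, 0.3]
opening: 0.0561
```

```bash
python3 - <<'E'
from h import *
w=robot.camera_params("wrist");im=robot.read_camera("wrist");cv2.imwrite("pics/w12.png",im);np.save("w12.npy",w,allow_pickle=True)
goto(.583,.28,.2,-73.6)
E
```

```text
lin [-0.1477  0.0102 -0.1896] |0.241| yaw -0.1749 (alt 2.9667) jaw -83.6 P [0.4571 0.0752 0.2065]
```

View pics/w12.png

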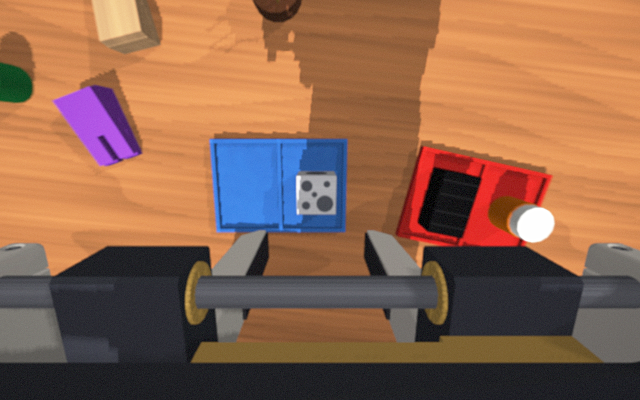

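Dome block sits inside the right blue compartment (317,193). Now the pin.

Emit:
carry_out(increments=[{"linear": [-0.037,0.002,-0.047],"yaw": -0.05},{"linear": [-0.074,0.005,-0.094],"yaw": -0.1},{"linear": [-0.11,0.007,-0.141],"yaw": -0.15},{"linear": [-0.148,0.01,-0.19],"yaw": -0.175},{"linear": [-0.148,0.01,-0.19],"yaw": -0.175}], gripper=0.8)

```text
t: 21.88
tool_pos: [0.5832, 0.2836, 0.1971]
orientation: [-0.278, 2.055, -2.058]
force: [-0.4, -0.1, 0.2]
opening: 0.0743
```

Emit:
carry_out(increments=[{"linear": [0,0,0],"yaw": 0},{"linear": [0,0,0],"yaw": 0}])

```text
t: 22.12
tool_pos: [0.583, 0.2827, 0.1978]
orientation: [-0.277, 2.055, -2.059]
force: [-0.0, -0.3, -0.5]
opening: 0.0745
```

```bash
python3 - <<'E'
from h import *
w=robot.camera_params("wrist");im=robot.read_camera("wrist");cv2.imwrite("pics/w13.png",im);np.save("w13.npy",w,allow_pickle=True)
cv2.imwrite("pics/w13c.png",cv2.resize(im[100:230,250:390],None,fx=4.5,fy=4.5,interpolation=cv2.INTER_CUBIC))
goto(.583,.28,.2,-73.6)
E
```

```text
lin [ 0.0008 -0.0019  0.0025] |0.003| yaw 0.0025 (alt -3.1390) jaw -73.5 P [0.5832 0.2826 0.1981]
```

View pics/w13.png

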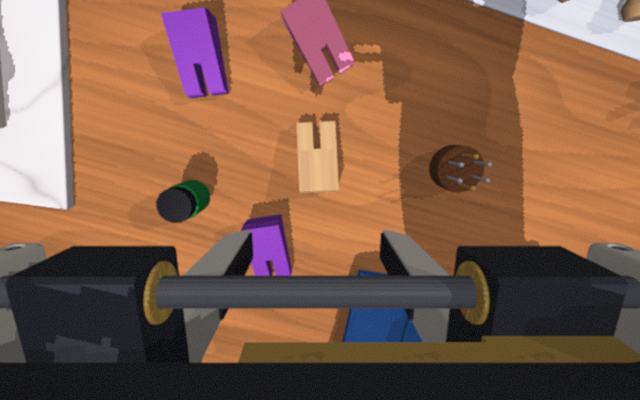

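View pics/w13c.png

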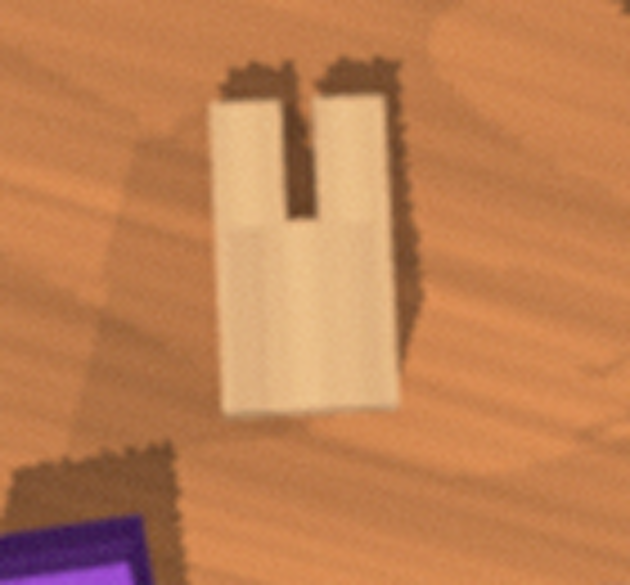

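The pin is at (318,156) with its fork pointing outward. I'll cast the four corners onto their own heights: tip at 17 mm, thick end at 38 mm.

```bash
python3 - <<'E'
from h import *
w=np.load("w13.npy",allow_pickle=True).item()
f=lambda a,b:(a/4.5+250-.4,b/4.5+100-.4)
T=ray(w,[f(210,102),f(386,95)],.017)[:,:2];K=ray(w,[f(222,413),f(399,406)],.038)[:,:2]
print(T.round(4),K.round(4),np.linalg.norm(T[0]-T[1]),np.linalg.norm(K[0]-K[1]))
d=T.mean(0)-K.mean(0);L=np.linalg.norm(d);u=d/L
a=np.degrees(np.arctan2(u[1],u[0]));c=(T.mean(0)+K.mean(0))/2
for e in (T[0]-K[0],T[1]-K[1]): print(np.degrees(np.arctan2(e[1],e[0])))
print("L",L,"yaw",a,"c",c);g=c-.010*u;print("grip",g)
goto(*g,.09,a-90);goto(*g,.018,a-90)
E
```

```text
[[0.6492 0.3232]
 [0.6629 0.2828]] [[0.5805 0.2995]
 [0.5941 0.2595]] 0.042623922034322845 0.04229924461486132
18.9972039037241
18.741156105914463
L 0.07264824754705594 yaw 18.869204099732517 c [0.62166311 0.2912511 ]
grip [0.61220052 0.28801701]
lin [-0.027   0.1088  0.0026] |0.112| yaw -0.0406 (alt 3.1010) jaw -73.5 P [0.5832 0.2826 0.1981]
lin [-0.0254  0.1808  0.0022] |0.183| yaw -0.0406 (alt 3.1010) jaw -73.5 P [0.5832 0.2826 0.1981]
```

Emit:
carry_out(increments=[{"linear": [-0.026,0.03,0.003],"yaw": -0.041},{"linear": [-0.026,0.08,0.003],"yaw": -0.041},{"linear": [-0.025,0.13,0.003],"yaw": -0.041},{"linear": [-0.025,0.165,0.003],"yaw": -0.041},{"linear": [-0.025,0.179,0.002],"yaw": -0.041}])

```text
t: 22.8
tool_pos: [0.6103, 0.2866, 0.018]
orientation: [-0.317, 2.032, -2.038]
force: [-0.4, -0.2, -0.0]
opening: 0.0745
```

```bash
python3 - <<'E'
from h import *
print(robot.read_state()['opening'])
goto(.611,.2877,.019,18.9-90)
E
```

```text
0.07449693996543548
lin [-0.0011 -0.001  -0.0008] |0.002| yaw -0.0013 (alt 3.1403) jaw -71.2 P [0.6103 0.2866 0.018 ]
```

Emit:
carry_out(increments=[{"linear": [-0.001,-0.001,-0.001],"yaw": 0},{"linear": [-0.001,-0.001,-0.001],"yaw": 0},{"linear": [-0.001,-0.001,-0.001],"yaw": 0},{"linear": [-0.001,-0.001,-0.001],"yaw": 0},{"linear": [-0.001,-0.001,-0.001],"yaw": 0}], gripper=0.1, newtons=15)

```text
t: 23.42
tool_pos: [0.6119, 0.2883, 0.0207]
orientation: [-0.315, 2.032, -2.037]
force: [-0.7, -0.1, 6.0]
opening: 0.0416
```

Emit:
carry_out(increments=[{"linear": [0,-0.01,0],"yaw": 0},{"linear": [0,-0.04,0],"yaw": 0},{"linear": [0,-0.08,0],"yaw": 0},{"linear": [0,-0.1,0],"yaw": 0},{"linear": [0,-0.1,0],"yaw": 0}])

```text
t: 24.05
tool_pos: [0.611, 0.2887, 0.123]
orientation: [-0.311, 2.031, -2.034]
force: [-0.1, -0.0, -0.9]
opening: 0.0422
```

```bash
python3 - <<'E'
from h import *
print(robot.read_state()['opening'])
im=robot.read_camera("wrist");cv2.imwrite("pics/w14.png",im)
x,y=comp('blue',1,-.010,.003);print(x,y)
goto(x,y,.12,-83.6)
E
```

```text
0.042173162898865725
0.43774782905403786 0.1557329114039409
lin [ 0.2056 -0.0034  0.0699] |0.217| yaw 0.2169 (alt -2.9247) jaw -71.2 P [0.6099 0.2882 0.1207]
```

View pics/w14.png

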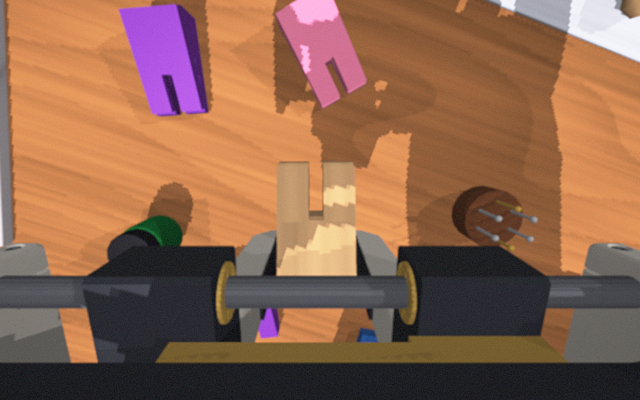

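The pin is held level. Moving to the left blue compartment with the turn on the way.

Emit:
carry_out(increments=[{"linear": [0.05,-0.01,0.017],"yaw": 0.06},{"linear": [0.1,-0.01,0.034],"yaw": 0.12},{"linear": [0.155,-0.006,0.053],"yaw": 0.18},{"linear": [0.205,-0.003,0.07],"yaw": 0.217},{"linear": [0.205,-0.003,0.07],"yaw": 0.217}])

```text
t: 24.72
tool_pos: [0.4328, 0.1534, 0.1151]
orientation: [-0.103, 2.156, -2.16]
force: [0.4, 0.3, -1.3]
opening: 0.0417
```

```bash
python3 - <<'E'
from h import *
print(robot.read_state()['opening'])
x,y=comp('blue',1,-.010,.003);goto(x,y,.034,-83.6)
E
```

```text
0.04171969795971095
lin [-0.004   0.0812 -0.0019] |0.081| yaw -0.0017 (alt 3.1399) jaw -83.7 P [0.4328 0.1534 0.1151]
```

Emit:
carry_out(increments=[{"linear": [-0.004,0.03,-0.002],"yaw": -0.002},{"linear": [-0.004,0.06,-0.002],"yaw": -0.002},{"linear": [-0.004,0.075,-0.002],"yaw": -0.002},{"linear": [-0.004,0.08,-0.002],"yaw": -0.002},{"linear": [-0.004,0.08,-0.002],"yaw": -0.002}])

```text
t: 25.35
tool_pos: [0.438, 0.156, 0.0354]
orientation: [-0.105, 2.155, -2.158]
force: [0.0, -0.5, -0.2]
opening: 0.0417
```

```bash
python3 - <<'E'
from h import *
x,y=comp('blue',1,-.010,.003);goto(x,y,.027,-83.6)
w=robot.camera_params("wrist");im=robot.read_camera("wrist");cv2.imwrite("pics/w15.png",im)
E
```

```text
lin [0.0004 0.0084 0.0002] |0.008| yaw 0.0005 (alt -3.1411) jaw -83.6 P [0.438  0.156  0.0354]
```

View pics/w15.png

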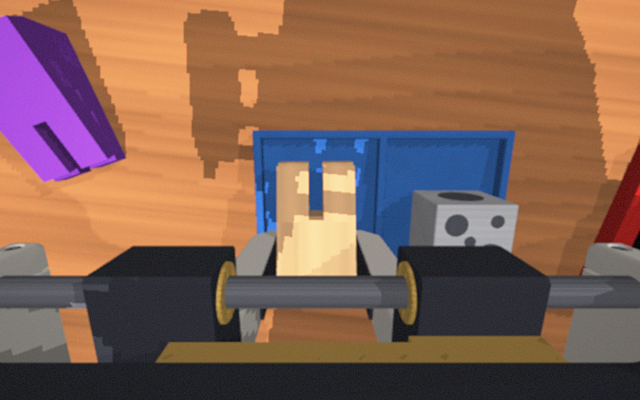

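The pin is over the left compartment with about 12 mm in front of the tip, and the fingers are clear of the dome. Lowering gently.

Emit:
carry_out(increments=[{"linear": [0,0.004,0],"yaw": 0},{"linear": [0,0.007,0],"yaw": 0},{"linear": [0,0.0085,0],"yaw": 0},{"linear": [0,0.0085,0],"yaw": 0}])

```text
t: 25.9
tool_pos: [0.4384, 0.156, 0.0273]
orientation: [-0.104, 2.155, -2.158]
force: [0.1, -0.1, -0.8]
opening: 0.042
```

Emit:
carry_out(increments=[{"linear": [0,0.0007,0],"yaw": 0},{"linear": [0,0.0013,0],"yaw": 0},{"linear": [0,0.0013,0],"yaw": 0}])

```text
t: 26.28
tool_pos: [0.4384, 0.156, 0.026]
orientation: [-0.104, 2.155, -2.158]
force: [-0.4, -0.4, -0.0]
opening: 0.0422
```

Emit:
carry_out(increments=[{"linear": [0,0.0004,0],"yaw": 0},{"linear": [0,0.0008,0],"yaw": 0},{"linear": [0,0.0008,0],"yaw": 0}])

```text
t: 26.65
tool_pos: [0.4386, 0.1561, 0.0256]
orientation: [-0.104, 2.155, -2.158]
force: [-2.8, -0.2, 4.6]
opening: 0.042
```

Floor contact at 0.0256, as expected. Release to a limited opening and lift.

Emit:
carry_out(increments=[{"linear": [0,0,0],"yaw": 0},{"linear": [0,0,0],"yaw": 0},{"linear": [0,0,0],"yaw": 0}], gripper=0.58)

```text
t: 27.02
tool_pos: [0.4385, 0.1561, 0.0254]
orientation: [-0.104, 2.155, -2.158]
force: [-0.3, 0.4, 0.4]
opening: 0.0538
```

Emit:
carry_out(increments=[{"linear": [0,-0.01,0],"yaw": 0},{"linear": [0,-0.04,0],"yaw": 0},{"linear": [0,-0.08,0],"yaw": 0},{"linear": [0,-0.13,0],"yaw": 0},{"linear": [0,-0.18,0],"yaw": 0}])

```text
t: 27.65
tool_pos: [0.4354, 0.1561, 0.2076]
orientation: [-0.104, 2.155, -2.158]
force: [0.6, 1.1, 0.1]
opening: 0.0541
```

Emit:
carry_out(increments=[{"linear": [0.04,0,0.04],"yaw": 0},{"linear": [0.05,0,0.06],"yaw": 0},{"linear": [0.05,0,0.06],"yaw": 0}])

```text
t: 28.02
tool_pos: [0.3924, 0.09, 0.2079]
orientation: [-0.1, 2.155, -2.158]
force: [-0.2, -0.2, 1.4]
opening: 0.054
```

```bash
python3 - <<'E'
from h import *
s=robot.read_state();print(s['t'],s['tool_pos'],s['force'])
im=robot.read_camera("wrist");cv2.imwrite("pics/w16.png",im)
im=robot.read_camera("side");cv2.imwrite("pics/side1.png",im)
im=robot.read_camera("top");cv2.imwrite("pics/top1.png",im)
E
```

```text
28.025 [0.39244507 0.09004111 0.20792382] [-0.17635578 -0.15990177  1.37212792]
```

View pics/w16.png

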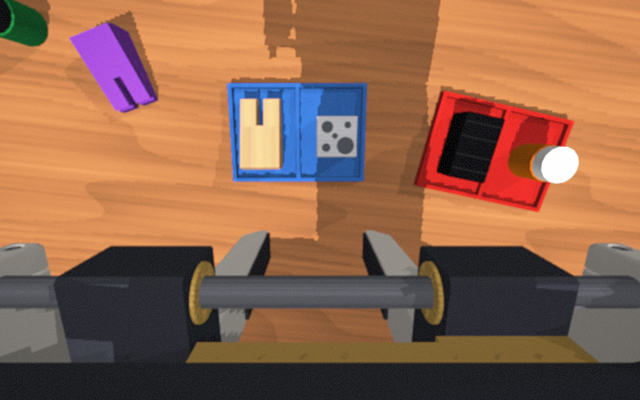

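View pics/side1.png

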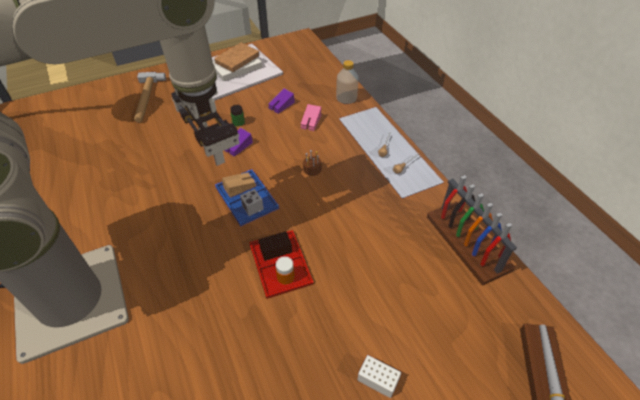

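View pics/top1.png

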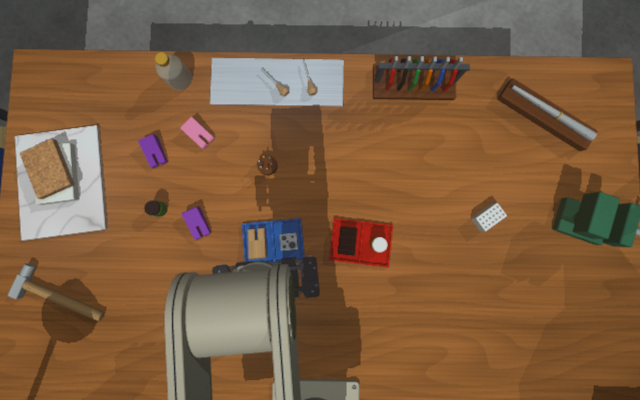

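All three views agree: each item is in its own compartment. Pin is at (261,133), dome (337,136), charcoal (470,145) and jar (540,160) in the wrist view. In the top view the firebrick (489,217), green jar (155,208), bur stand (267,163) and look-alikes haven't moved. Handing in.

```bash
python3 - <<'E'
from plant import robot
print(robot.close_job())
E
```

```text
the job is handed in; nothing more can be done
None
```

Both kits are made up and the job is handed in at about 28 s on the clock, well under the 99 s limit.

- **Red tray:** the charcoal block is in the left compartment and the amber jar in the right.
- **Blue tray:** the doming block is in the right compartment and the bench pin in the left.
- **Setting down:** each piece was lowered in steps of about half a millimetre until the floor was felt, then released. The forces I read at touchdown were about 5 N or less, and the contact heights matched the 5 mm tray floor.
- **Last checks:** the final wrist, side and top pictures show one piece per compartment, flat and upright, with the gripper clear of everything. In the top view the firebrick, green jar, bur stand and pink and purple look-alikes are where they started.

Two things did not agree or go cleanly:

- **Camera disagreement:** the top camera put things 1 to 5 mm from where the wrist camera did, worst for the doming block. I used the wrist camera, which agreed with the tool's own position to about 1 mm across the jaws.
- **Refused moves:** two early move calls were refused because I left out the yaw value, and I sent them again.

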